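Cinnamon mate: load the grinder and hold its lid at pulse

ROBOT

A 6-joint arm with a two-finger parallel gripper is mounted at the origin on the work surface. World frame = base frame: x ahead of the robot, y to its left, z up, the work surface at z = 0. Lengths are in m, angles in degrees, forces in N, time in s.
With the tool pointing down it reaches from about 0.375 to 0.975 m from the base axis. Payload 3.8 kg.
Tool frame: the origin (TCP) lies between the finger pads; the fingertips stand 8 mm ahead of it and the grasp point (between the pads) lies 11 mm behind it; z points along the fingers, y is the direction in which the jaws open and shut (so a half turn about z gives the same grasp; the last joint's range is limited). The gripper opens to 85 mm and grips with 20 to 120 N. Pads are 22 mm wide; open, the fingers measure 114 mm over their backs; the gripper's body (76 mm by 85 mm) begins 54 mm behind the grasp point. The pads swing forward as they close: fully open they stand 13 mm farther back than shut.
Start: joints at [-78.833, 15.12, 91.902, -0, 72.978, -2.114], TCP at [0.155, -0.657, 0.239] pointing down, gripper open.
Joint ranges: [-150.88, 150.88], [-54.13, 125.18], [17.81, 147.31], [-75.09, 255.09], [0, 152.58], [-146.25, 146.25]. Speed limits (degrees/s): [147.25, 147.25, 180, 180, 180, 180].

INTERFACE

Orientations are given as [roll, pitch, yaw] about the fixed x, y, z axes, in that order (R = Rz(yaw) Ry(pitch) Rx(roll)).
In Python, from plant import * gives the robot as it stands.
- The arm moves only by the shell command python3 -m crank 'ROWS'. ROWS is JSON, a list of rows, each an object with "angular": the turn, a rotation vector about the tool's x, y, z in rad, a list of three; "xyz": the shift along the tool's x, y, z in mm, a list of three; "gripper": the finger opening in mm, from 0 to 85.4. A call has 1 to 8 rows; each row is the pose to reach, as a shift and turn from the pose commanded when the call began, along the tool's axes at that moment; what a row does not reach only later rows make up. A row lasts 1/10 s, in which the tool goes at most 50 mm and 8.59 degrees, less where a joint would pass 70% of its speed; a pose out of reach is approached as far as the arm can. A call with a gripper value outside its range is refused whole. The fingers move at their own pace and stop on an object; the grip force is fixed at half the most. Time passes only in rows, so rows that repeat a pose let the fingers close. It gives the time, the measured TCP pose, the force and the opening at its end, in the units of the state.
- observe(): the state, without advancing time (a new reading comes with each control period).
- camera(name): name is "scene" or "top"; returns the picture (384x512x3 uint8, red, green, blue); there is no depth.
- camera_info(name): a dict with "fx", "fy", "cx", "cy" (pixels), "rvec" (rotation vector, rad) and "tvec" (3), from world to camera coordinates, as OpenCV has them. Camera axes: x right, y down, z forward; pixel columns grow to the right and rows downward; lengths in m; the calibration is good to about 2 mm. A picture is of the moment at which its call begins. camera_info takes no time and is no camera call.
- sign_off(): hands the job in, once; it reports no verdict.
The state is a dict: "time": time; "q": joint angles; "qd": joint speeds; "effort": joint torques, N m; "tool_pos": TCP position; "eef_rot": TCP orientation; "wrist_force": force on the tool from outside, world axes, zero at the start; "torque": the same for the moment, N m; "width": finger opening in m.
Only numpy, scipy, OpenCV 4.12 (cv2) and the standard library are available. Lean on these libraries where they do the work, as an engineer would, in place of code of your own. Each camera call takes 0.05 s, during which the arm holds its last target.

TASK

Get a sweet cinnamon mate going: from the little wooden board, put the sugar lump into the black glass cup and the cinnamon piece into the bowl of the green grinder. Then set the grinder's lid in with its two lugs through the notches, twist it clockwise to the orange pulse band, about half-way to the lock click and never into it, and finish while still gripping the lid and holding it there against its spring. Keep the glass upright and leave the egg cup, bombilla, thermos, jar and spoon where they are.

Things in the scene. Friction and masses are not known exactly. Their poses are not given: they have to be found in the camera images.
- grinder: Green spice grinder, round canister 92 mm across, 110 mm high, stuck to the tray by a suction foot (cannot move or turn). Origin on its axis at the tray, z up. Open mouth 63 mm wide inside a grey bayonet lip (radius 32 to 39.5 mm, 7 mm thick, level with the rim; lug channel below it); the round bowl below is 56 mm wide, its floor 45 mm above the tray, with a low blade.
- seat (a point): Point on the grinder's axis level with the top of its rim, 110 mm above the tray; axes as the grinder.
- notch (a point): One of the two notches in the grey lip, each 14 mm wide, where the lid's lugs go down: this one at the grinder's +x, the other opposite at -x. The point lies on the white mark on the rim outside it, 43.5 mm from the axis, 110 mm above the tray.
- pulse_mark (a point): Middle of the orange pulse band on the rim, 33 degrees clockwise (from above) from the white mark at the +x notch; the band runs from 22 to 44 degrees. A second one lies opposite. 43.5 mm from the axis.
- lock_mark (a point): Red mark on the rim, 69 degrees clockwise from the white mark: the lid's locked place, not to be reached. A second one lies opposite.
- pulse_ring (a joint): Sprung switch ring in the lug channel, pushed round by the lugs: 0 at rest, grows (rad) with clockwise turn. It reads the lid's turn from the white marks less about 0.09: 0.29 to 0.67 in the orange band, 0.48 mid-band. Catches resist from about 0.67; lock click near 1.1. Its spring turns the lid back with 0.04 N m at 0 and 0.16 mid-band, and returns it if let go.
- lid: Cream bayonet lid, upright on the tray, 90 g, same turned by half. Origin: centre of its underside, z up. Skirt 58 mm wide (54 at its tapered foot), 14 high, two lugs at its bottom along +x and -x, 8 mm wide, 4 high, 72 over both; cap 80 wide, 14 to 22 mm up; grip bar 62 long (along x, like the lugs), 16 thick, 22 to 50 mm up, orange line on it. Fully in, its origin is 96 mm above the tray.
- mate_cup: Black glass mate cup with a steel rim, open, 82 mm high, belly 78 mm, mouth 64 mm wide inside, inner floor 7 mm up, 260 g, loose. Origin at the centre of its underside, z up.
- board: Small wooden board, 110 (x) by 220 (y) by 12 mm thick, fixed; origin at the centre of its underside.
- sugar: White sugar lump, 20 (x) by 18 (y) by 16 mm high, 10 g, on the board. Origin at the centre of its underside.
- cinnamon: Brown cinnamon piece, a double scroll 40 mm long (its x), 18 mm wide (y), 10 mm high, 10 g, lying on the board. Origin at the centre of its underside.
- egg_cup: White ceramic egg cup, 50 mm wide, 58 mm high; leave it. Origin at the centre of its underside.
- bombilla: Steel drinking straw with a filter end, 200 mm long (its x), lying on the tray; leave it. Origin under its middle.
- thermos: Steel thermos with black cap, 80 mm wide, 265 mm high, with a side handle; leave it. Origin at the centre of its underside.
- yerba_jar: Amber glass jar with a wooden cap, 76 mm wide, 115 mm high; leave it. Origin at the centre of its underside.
- spoon: Steel teaspoon 130 mm long lying on the tray; leave it.

How it is judged:
By the outcome, as a careful person would: the job done as asked, in the order asked, and still so for the second after the job is handed in, while the arm keeps its last pose, push and grip.
It also fails if it takes over 61 s, if anything falls off the work surface, if the arm or the gripper's body presses on something with over 40 N, if the wrist force passes 120 N, or if a joint passes its speed limit or range.

## Working session

There is one attempt and no reset: what is moved stays moved. The work goes in short steps, Python scripts to look and compute and a shell command to move; the robot and the scene stay as the last step left them, time stands still between calls to the robot, and variables do not carry over. Pictures are saved under pics/ and viewed, and the job is handed in when it is done.

```bash
ls; mkdir -p pics
python3 - <<'E'
from plant import *
import cv2
print(observe())
for n in("scene","top"):
    im=camera(n); cv2.imwrite(f"pics/{n}0.png",im[:,:,::-1]); print(n,camera_info(n))
E
```

```text
pics
{'time': 0.0, 'q': array([-7.88348630e+01,  1.51698809e+01,  9.19818540e+01,  1.78904629e-03,
        7.29790630e+01, -2.11321990e+00]), 'qd': array([0.01953382, 0.00496905, 0.02929762, 0.03101807, 0.06945357,
       0.09865822]), 'effort': array([-7.14300004e-04, -5.15111732e+01, -3.67309964e+01,  5.58386796e-05,
        1.28647467e-02,  3.46294462e-05]), 'tool_pos': array([ 0.15491394, -0.65623555,  0.23794788]), 'eef_rot': array([-1.79869354e+02, -6.53139388e-03,  1.32778238e+01]), 'wrist_force': array([-0.65374436,  0.08238192,  0.04033761]), 'torque': array([-0.00244953,  0.01113507, -0.02995407]), 'width': 0.08583969027979628}
scene {'fx': 351.1734641944128, 'fy': 351.1734641944128, 'cx': 260.83114775427606, 'cy': 194.49741776694236, 'rvec': array([ 1.93430671,  1.23468279, -0.58245429]), 'tvec': array([-0.26996273, -0.25850267,  1.34800057])}
top {'fx': 392.3454903188751, 'fy': 392.3454903188751, 'cx': 242.67773063836384, 'cy': 193.1502075341394, 'rvec': array([ 2.18459012, -2.19442395,  0.12520661]), 'tvec': array([-0.01480503,  0.63346099,  1.04405203])}
```

View pics/scene0.png

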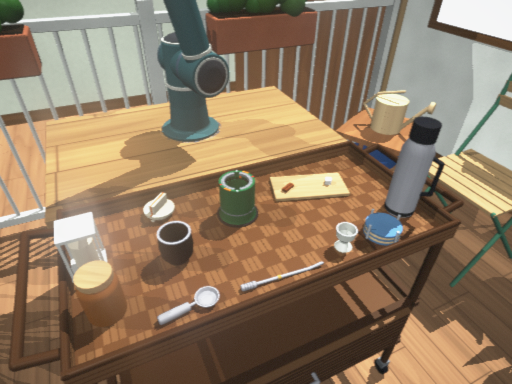

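View pics/top0.png

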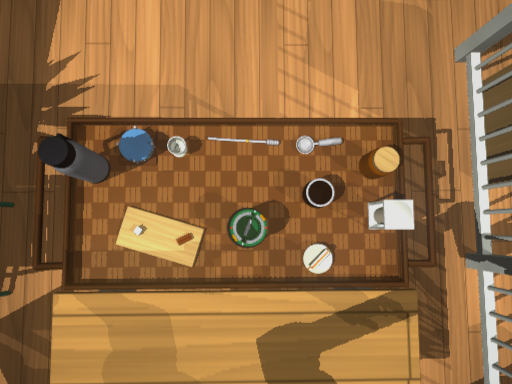

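```bash
cat > h.py <<'E'
import numpy as np, cv2
from plant import *
def cam(n):
    c=camera_info(n); R=cv2.Rodrigues(np.array(c["rvec"]))[0]; K=np.array([[c["fx"],0,c["cx"]],[0,c["fy"],c["cy"]],[0,0,1]]); return K,R,np.array(c["tvec"])
def ray(n,u,v,z):
    K,R,t=cam(n); o=-R.T@t; d=R.T@np.linalg.inv(K)@np.array([u,v,1.]); return o+d*(z-o[2])/d[2]
def proj(n,P):
    K,R,t=cam(n); p=(R@np.atleast_2d(P).T).T+t; p=p@K.T; return p[:,:2]/p[:,2:]
def tri(u1,u2):
    A=[];b=[]
    M=np.zeros((3,3));v=np.zeros(3)
    for n,(x,y) in (("scene",u1),("top",u2)):
        K,R,t=cam(n);o=-R.T@t;d=R.T@np.linalg.inv(K)@np.array([x,y,1.]);d/=np.linalg.norm(d)
        P=np.eye(3)-np.outer(d,d);M+=P;v+=P@o
    return np.linalg.solve(M,v)
def crop(f,out,x0,y0,x1,y1,s):
    im=cv2.imread(f)[y0:y1,x0:x1]; cv2.imwrite(out,cv2.resize(im,None,fx=s,fy=s,interpolation=cv2.INTER_CUBIC))
E
python3 - <<'E'
from h import *
for n in("scene","top"):
    K,R,t=cam(n);print(n,-R.T@t)
for z in(0,):
  for uv in((72,125),(400,125),(405,285),(70,285),(247,228),(318,259),(320,193),(160,236)): print(uv,ray("top",*uv,z).round(3))
print(ray("scene",190,130,0))
crop("pics/top0.png","pics/top_a.png",100,180,350,290,3.2)if 0 else crop("pics/top0.png","pics/top_a.png",100,170,350,290,3)
crop("pics/scene0.png","pics/sc_a.png",130,150,360,280,3)
E
```

```text
scene [ 1.21657507 -0.29382658  0.62483606]
top [0.54001101 0.01145869 1.09535084]
(72, 125) [0.83  0.461 0.   ]
(400, 125) [ 0.831 -0.473  0.   ]
(405, 285) [ 0.378 -0.468  0.   ]
(70, 285) [0.387 0.452 0.   ]
(247, 228) [ 0.538 -0.03   0.   ]
(318, 259) [ 0.452 -0.227  0.   ]
(320, 193) [ 0.636 -0.236  0.   ]
(160, 236) [0.518 0.211 0.   ]
[ 0.02187706 -0.00842162  0.        ]
```

View pics/top_a.png

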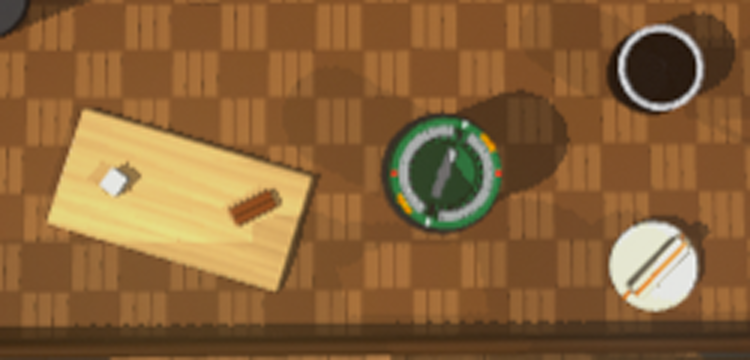

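View pics/sc_a.png

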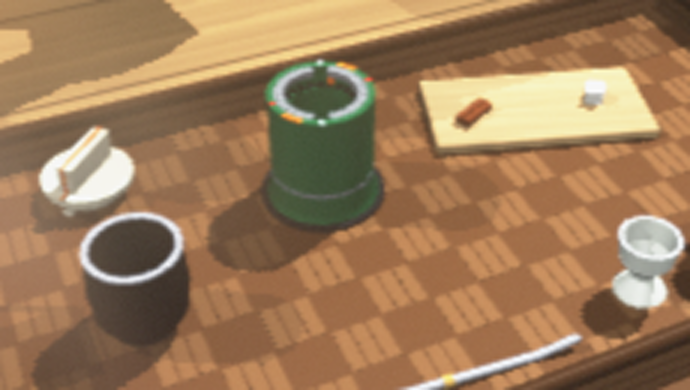

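```bash
cat > m.py <<'E'
from h import *
def blobs(im,mask,mn=2):
    n,l,s,c=cv2.connectedComponentsWithStats(mask.astype(np.uint8),connectivity=8)
    return [(c[i],s[i,4]) for i in range(1,n) if s[i,4]>=mn]
E
python3 - <<'E'
from m import *
im=cv2.imread("pics/top0.png"); hsv=cv2.cvtColor(im,cv2.COLOR_BGR2HSV); H,S,V=[hsv[...,i].astype(int) for i in range(3)]
yy,xx=np.mgrid[:384,:512]
g=np.hypot(xx-247.5,yy-227.5)<21
print("orange",blobs(im,g&(H>10)&(H<28)&(S>150)&(V>150)))
print("red",blobs(im,g&((H<10)|(H>170))&(S>100)&(V>120)))
print("white",[(b,ray("top",*b[0],.11)) for b in blobs(im,(np.hypot(xx-247.5,yy-227.5)>14)&g&(S<60)&(V>170))])
green=g&(H>40)&(H<90)&(S>80)
print("green",blobs(im,green,20))
# lid
m=(np.hypot(xx-318,yy-259)<20)&(V>130)&(S<110)
print("lid",blobs(im,m,20))
lo=(np.hypot(xx-318,yy-259)<16)&(H>8)&(H<25)&(S>110)&(V>170); p=np.argwhere(lo)[:,::-1].astype(float); print("lidorange",len(p),p.mean(0),cv2.fitLine(p.astype(np.float32),cv2.DIST_L2,0,.01,.01).ravel(),p.min(0),p.max(0))
m=(np.hypot(xx-320,yy-193)<20)&(V>140)&(S<70)
p=cv2.findContours(m.astype(np.uint8),0,1)[0]; p=max(p,key=len); print("cup",cv2.fitEllipse(p))
b=(xx>112)&(xx<208)&(yy>200)&(yy<270)
ms=b&(S<70)&(V>150); print("sugar",blobs(im,ms)); 
for c in cv2.findContours(ms.astype(np.uint8),0,1)[0]: print(cv2.minAreaRect(c))
mc=b&((H<13)|(H>172))&(S>120)&(V<190)&(xx>172)&(xx<198)&(yy>228)&(yy<250);print("cinn",blobs(im,mc,4))
for c in cv2.findContours(mc.astype(np.uint8),0,1)[0]: print(cv2.minAreaRect(c))
mb=b&(H>14)&(H<30)&(S>60)&(V>165)
c=max(cv2.findContours(mb.astype(np.uint8),0,1)[0],key=len); r=cv2.minAreaRect(c);print("board",r,[ray("top",*q,.012).round(4) for q in cv2.boxPoints(r)])
crop("pics/top0.png","pics/b1.png",110,195,210,270,8)
crop("pics/top0.png","pics/b2.png",295,235,345,280,12)
crop("pics/top0.png","pics/b3.png",222,204,272,252,12)
E
```

```text
orange [(array([262.23076923, 217.30769231]), np.int32(13)), (array([234.41666667, 237.66666667]), np.int32(12))]
red [(array([230.66666667, 227.33333333]), np.int32(3)), (array([265.8, 227.4]), np.int32(5))]
white [((array([254.33333333, 211.33333333]), np.int32(3)), array([ 0.58022556, -0.04446081,  0.11      ])), ((array([247., 213.]), np.int32(3)), array([ 0.57612481, -0.02598699,  0.11      ])), ((array([240.        , 215.33333333]), np.int32(3)), array([ 0.57035611, -0.00837345,  0.11      ])), ((array([260.46153846, 220.46153846]), np.int32(13)), array([ 0.55725205, -0.05966932,  0.11      ])), ((array([236.5, 218.5]), np.int32(2)), array([5.62469600e-01, 4.41637988e-04, 1.10000000e-01])), ((array([263. , 227.5]), np.int32(2)), array([ 0.53961947, -0.06587182,  0.11      ])), ((array([262. , 230.5]), np.int32(2)), array([ 0.53214945, -0.06328685,  0.11      ])), ((array([259.83333333, 235.83333333]), np.int32(6)), array([ 0.51890248, -0.05772656,  0.11      ])), ((array([254. , 240.2]), np.int32(5)), array([ 0.50814887, -0.04303213,  0.11      ])), ((array([242. , 243.5]), np.
[... 398 characters left out ...]
  ] [308. 251.] [328. 269.]
cup ((319.74078369140625, 192.15284729003906), (27.013870239257812, 27.939823150634766), 155.17091369628906)
sugar [(array([137.30188679, 230.20754717]), np.int32(53))]
((137.3461456298828, 230.23074340820312), (6.933752536773682, 7.765803337097168), 33.690067291259766)
cinn [(array([184.32075472, 238.64150943]), np.int32(53))]
((184.1999969482422, 238.8999786376953), (4.472136497497559, 12.969194412231445), 63.43495178222656)
board ((158.04412841796875, 237.97604370117188), (81.60437774658203, 44.246761322021484), 16.50436019897461) [array([0.4875, 0.336 , 0.012 ]), array([0.6027, 0.3045, 0.012 ]), array([0.5382, 0.0901, 0.012 ]), array([0.4236, 0.1239, 0.012 ])]
```

View pics/b1.png

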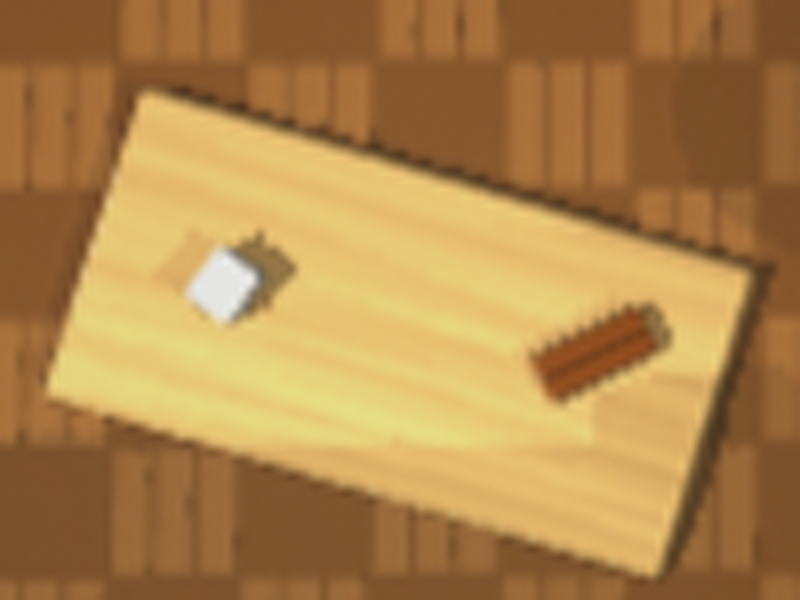

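View pics/b2.png

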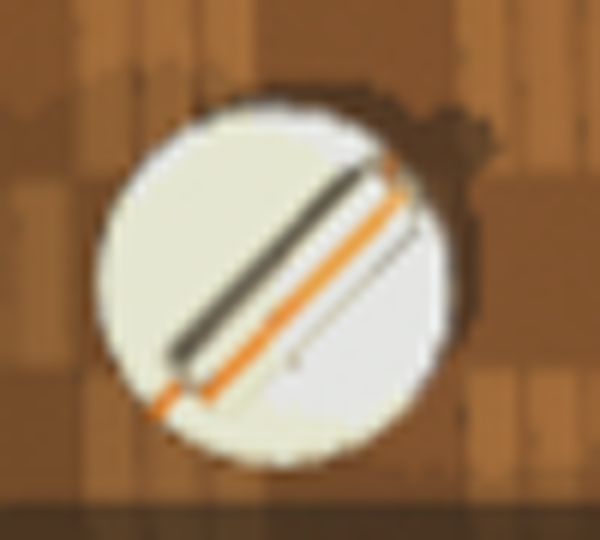

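View pics/b3.png

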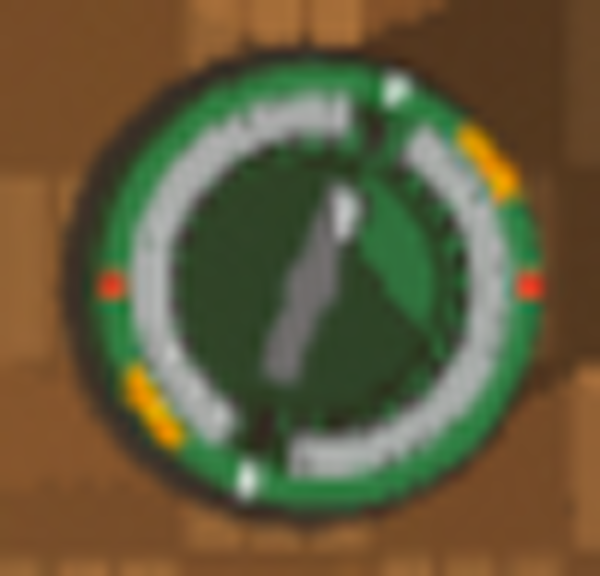

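Run:
```python
from m import *
crop("pics/scene0.png","pics/s1.png",215,165,262,230,9)
crop("pics/scene0.png","pics/s2.png",135,185,180,225,12)
crop("pics/scene0.png","pics/s3.png",265,165,355,210,8)
f=lambda x,y:(222+(x+.5)/12-.5,204+(y+.5)/12-.5)
W=[ray("top",*f(*p),.11) for p in((397,89),(247,482))];Rd=[ray("top",*f(*p),.11) for p in((530,286),(110,286))];O=[ray("top",*f(*p),.11) for p in((488,162),(153,407))]
for n,P,a in(("w",W,0),("o",O,33),("r",Rd,69)):
    d=P[0]-P[1]; print(n,((P[0]+P[1])/2).round(4),np.hypot(*d[:2]),np.degrees(np.arctan2(d[1],d[0]))+a)
f=lambda x,y:(295+(x+.5)/12-.5,235+(y+.5)/12-.5)
for ps,z in((((207,393),(403,193)),.05),(((163,402),(390,163)),.02)):
    P=[ray("top",*f(*p),z) for p in ps];d=P[0]-P[1];print("lid",((P[0]+P[1])/2).round(4),np.hypot(*d[:2]),np.degrees(np.arctan2(d[1],d[0])))
print("lidcap",ray("top",*f(275,284),.022))
print("cup",ray("top",319.74,192.15,.082))
f=lambda x,y:(110+(x+.5)/8-.5,195+(y+.5)/8-.5)
c=[(219,248),(259,285),(225,325),(187,287)]
P=[ray("top",*f(*p),.028) for p in c];print("sugar",np.mean(P,0),[(np.hypot(*(P[i]-P[i-1])[:2]).round(4),np.degrees(np.arctan2(*(P[i]-P[i-1])[1::-1])).round(1)) for i in range(4)])
c=[(532,353),(636,306),(662,347),(560,402)]
P=[ray("top",*f(*p),.020) for p in c];print("cinn",np.mean(P,0),[(np.hypot(*(P[i]-P[i-1])[:2]).round(4),np.degrees(np.arctan2(*(P[i]-P[i-1])[1::-1])).round(1)) for i in range(4)])
```

```text
w [ 0.5404 -0.0293  0.11  ] 0.08752840805434878 -21.364980073475508
o [ 0.5405 -0.029   0.11  ] 0.08657896320084778 -21.291442647834685
r [ 0.5401 -0.0288  0.11  ] 0.08769657971551229 -21.32382418766595
lid [ 0.4557 -0.221   0.05  ] 0.0621580718138286 134.23168467730983
lid [ 0.4557 -0.2213  0.02  ] 0.07523282849306483 135.14216222290918
lidcap [ 0.45549031 -0.2203993   0.022     ]
cup [ 0.63060595 -0.21723676  0.082     ]
sugar [0.53388928 0.2662949  0.028     ] [(np.float64(0.0167), np.float64(-38.8)), (np.float64(0.0184), np.float64(-132.6)), (np.float64(0.0173), np.float64(140.1)), (np.float64(0.0182), np.float64(45.3))]
cinn [0.51090187 0.14144318 0.02      ] [(np.float64(0.0191), np.float64(30.1)), (np.float64(0.0384), np.float64(-65.9)), (np.float64(0.0165), np.float64(-147.4)), (np.float64(0.0389), np.float64(118.0))]
```

View pics/s1.png

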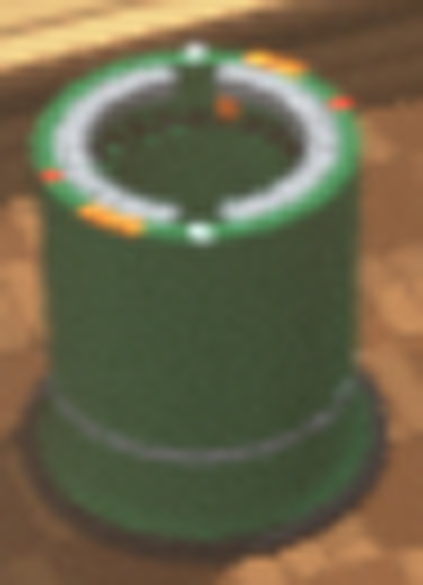

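View pics/s2.png

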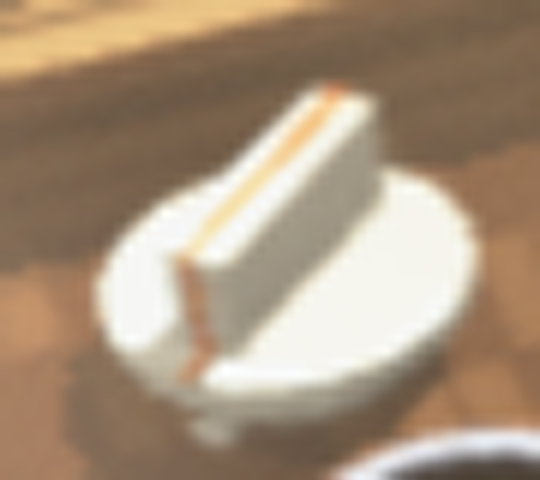

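View pics/s3.png

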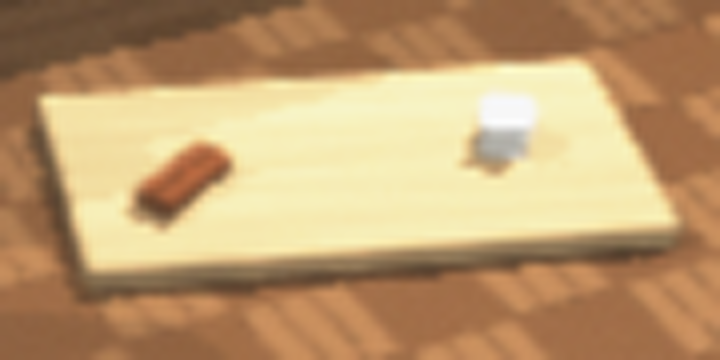

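Run:
```python
from m import *
f=lambda x,y:(215+(x+.5)/9-.5,165+(y+.5)/9-.5)
for n,ps,a in(("w",((201,233),(195,52)),0),("o",((111,219),(276,63)),33),("r",((52,176),(343,103)),69)):
    P=[ray("scene",*f(*p),.11) for p in ps];d=P[0]-P[1]; print(n,((P[0]+P[1])/2).round(4),np.hypot(*d[:2]),np.degrees(np.arctan2(d[1],d[0]))+a)
f=lambda x,y:(135+(x+.5)/12-.5,185+(y+.5)/12-.5)
P=[ray("scene",*f(*p),.05) for p in((330,92),(184,259))];d=P[0]-P[1];print("lid",((P[0]+P[1])/2).round(4),np.hypot(*d[:2]),np.degrees(np.arctan2(d[1],d[0])))
f=lambda x,y:(265+(x+.5)/8-.5,165+(y+.5)/8-.5)
print("sugar",ray("scene",*f(509,110),.028)); print("cinn",ray("scene",*f(185,174),.022))
im=cv2.imread("pics/scene0.png"); hsv=cv2.cvtColor(im,cv2.COLOR_BGR2HSV)
m=(hsv[...,1]<60)&(hsv[...,2]>140); m[:218]=0;m[250:]=0;m[:,:155]=0;m[:,196:]=0
c=max(cv2.findContours(m.astype(np.uint8),0,1)[0],key=len);e=cv2.fitEllipse(c);print(e,ray("scene",*e[0],.082))
```

```text
w [ 0.5401 -0.0285  0.11  ] 0.08776561316028583 -21.230113544212028
o [ 0.5396 -0.0288  0.11  ] 0.08758441413753126 -21.139951743531547
r [ 0.5403 -0.0279  0.11  ] 0.0880730091357031 -21.150099297129813
lid [ 0.4557 -0.2217  0.05  ] 0.06146323654501523 137.7250144448664
sugar [0.53445368 0.26608639 0.028     ]
cinn [0.5137103 0.1403797 0.022    ]
((173.23983764648438, 232.1983642578125), (22.479196548461914, 34.184349060058594), 78.63784790039062) [ 0.63090785 -0.21700705  0.082     ]
```

```bash
cat > g.py <<'E'
import sys
from m import *
from scipy.spatial.transform import Rotation as Ro
def goals(*G):
    o=observe(); p=np.array(o["tool_pos"]); R=Ro.from_euler("xyz",o["eef_rot"],degrees=True)
    for x,y,z,yaw in G:
        Rg=Ro.from_euler("xyz",[180,0,yaw],degrees=True)
        print("goal",(x,y,z,yaw),"xyz",(R.inv().apply(np.array([x,y,z])-p)*1000).round(1),"ang",(R.inv()*Rg).as_rotvec().round(4))
if __name__=="__main__":
    goals(*eval("["+sys.argv[1]+"]"))
E
python3 g.py "(.48,-.2,.22,30),(.534,.266,.15,48),(.534,.266,.06,48)"
```

```text
goal (0.48, -0.2, 0.22, 30) xyz [ 421.2 -369.4   18.9] ang [-0.002  -0.0004 -0.2918]
goal (0.534, 0.266, 0.15, 48) xyz [ 580.8 -810.4   89.8] ang [-0.002  -0.0007 -0.6059]
goal (0.534, 0.266, 0.06, 48) xyz [ 580.8 -810.2  179.8] ang [-0.002  -0.0007 -0.6059]
```

```bash
python3 -m crank '[{"xyz":[421,-369,19],"angular":[0,0,-0.292],"gripper":60},{"xyz":[421,-369,19],"angular":[0,0,-0.292],"gripper":60},{"xyz":[421,-369,19],"angular":[0,0,-0.292],"gripper":60},{"xyz":[421,-369,19],"angular":[0,0,-0.292],"gripper":60},{"xyz":[421,-369,19],"angular":[0,0,-0.292],"gripper":60},{"xyz":[421,-369,19],"angular":[0,0,-0.292],"gripper":60},{"xyz":[421,-369,19],"angular":[0,0,-0.292],"gripper":60},{"xyz":[421,-369,19],"angular":[0,0,-0.292],"gripper":60}]'; python3 g.py "(.534,.266,.15,48),(.534,.266,.06,48)"
```

```text
time: 0.9
tool_pos: [0.3876, -0.3294, 0.2253]
eef_rot: [-180.0, 0.0, 30.0]
wrist_force: [0.9, -0.2, -0.2]
width: 0.0601
goal (0.534, 0.266, 0.15, 48) xyz [ 424.4 -442.5   75.4] ang [-3.000e-04 -0.000e+00 -3.144e-01]
goal (0.534, 0.266, 0.06, 48) xyz [ 424.4 -442.5  165.4] ang [-3.000e-04 -0.000e+00 -3.144e-01]
```

```bash
python3 -m crank '[{"xyz":[424,-442,60],"angular":[0,0,-0.314],"gripper":50},{"xyz":[424,-442,60],"angular":[0,0,-0.314],"gripper":50},{"xyz":[424,-442,60],"angular":[0,0,-0.314],"gripper":50},{"xyz":[424,-442,60],"angular":[0,0,-0.314],"gripper":50},{"xyz":[424,-442,60],"angular":[0,0,-0.314],"gripper":50},{"xyz":[424,-442,60],"angular":[0,0,-0.314],"gripper":50},{"xyz":[424,-442,60],"angular":[0,0,-0.314],"gripper":50},{"xyz":[424,-442,60],"angular":[0,0,-0.314],"gripper":50}]'; python3 g.py "(.534,.266,.15,48),(.534,.266,.06,48)"
```

```text
time: 1.7
tool_pos: [0.4819, 0.0572, 0.1864]
eef_rot: [180.0, 0.0, 48.0]
wrist_force: [1.4, -1.7, -0.1]
width: 0.05
goal (0.534, 0.266, 0.15, 48) xyz [ 190.  -100.9   36.4] ang [0.0002 0.     0.0002]
goal (0.534, 0.266, 0.06, 48) xyz [ 190.  -100.9  126.4] ang [0.0002 0.     0.0002]
```

Run:
```python
from plant import *
o=observe();print(o["q"],o["qd"])
```

```text
[ 3.84025359e+00 -3.32606625e+00  1.17913035e+02 -1.02016408e-02
  6.54063948e+01  4.58307679e+01] [ 57.59117456  20.72027784 -14.08827677  -0.20094593  -7.2303482
  57.10660652]
```

```bash
python3 -m crank '[{"xyz":[160,-85,60],"angular":[0,0,0],"gripper":50},{"xyz":[160,-85,60],"angular":[0,0,0],"gripper":50},{"xyz":[160,-85,60],"angular":[0,0,0],"gripper":50},{"xyz":[160,-85,60],"angular":[0,0,0],"gripper":50},{"xyz":[160,-85,60],"angular":[0,0,0],"gripper":50},{"xyz":[160,-85,60],"angular":[0,0,0],"gripper":50},{"xyz":[160,-85,60],"angular":[0,0,0],"gripper":50}]'; python3 g.py "(.534,.266,.06,48),(.534,.266,.022,48)"
```

```text
time: 2.4
tool_pos: [0.5257, 0.2301, 0.1267]
eef_rot: [180.0, 0.0, 48.0]
wrist_force: [-0.2, -0.0, 1.0]
width: 0.05
goal (0.534, 0.266, 0.06, 48) xyz [ 32.3 -17.8  66.6] ang [ 0.      0.0008 -0.0003]
goal (0.534, 0.266, 0.022, 48) xyz [ 32.3 -17.8 104.6] ang [ 0.      0.0008 -0.0003]
```

```bash
python3 -m crank '[{"xyz":[32,-18,40],"angular":[0,0,0],"gripper":45},{"xyz":[32,-18,60],"angular":[0,0,0],"gripper":45},{"xyz":[32,-18,70],"angular":[0,0,0],"gripper":45},{"xyz":[32,-18,70],"angular":[0,0,0],"gripper":45},{"xyz":[32,-18,70],"angular":[0,0,0],"gripper":45}]'; python3 g.py "(.534,.266,.022,48)"
python3 - <<'E'
from h import *
for n in("scene","top"): cv2.imwrite(f"pics/{n}1.png",camera(n)[:,:,::-1])
a=cv2.resize(cv2.imread("pics/scene1.png")[110:220,260:370],None,fx=4,fy=4); b=cv2.resize(cv2.imread("pics/top1.png")[180:270,90:180],None,fx=4.889,fy=4.889)
cv2.imwrite("pics/c1.png",np.hstack([a,b[:440,:360]]))
E
```

```text
time: 2.9
tool_pos: [0.5346, 0.2658, 0.0578]
eef_rot: [180.0, -0.0, 47.9]
wrist_force: [0.8, -0.4, 0.3]
width: 0.0447
goal (0.534, 0.266, 0.022, 48) xyz [-0.3 -0.5 35.8] ang [ 0.0006 -0.0009 -0.0013]
```

View pics/c1.png

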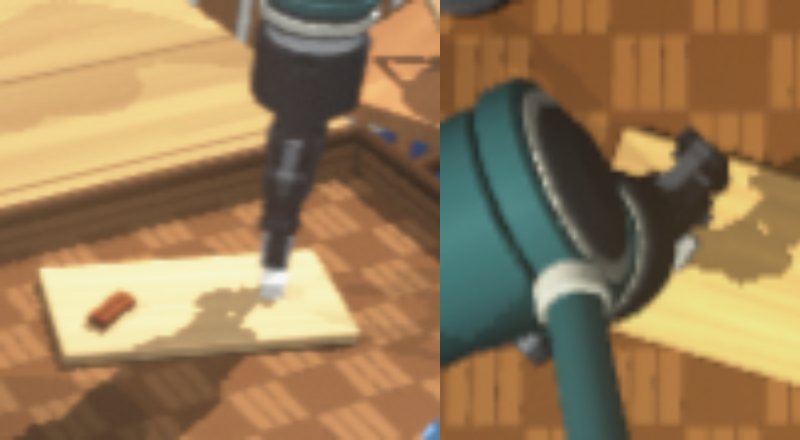

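The gripper stands right over the white lump (scene about pixel (328,181)). Descend and close.

```bash
python3 -m crank '[{"xyz":[0,0,20],"angular":[0,0,0],"gripper":45},{"xyz":[0,0,36],"angular":[0,0,0],"gripper":45},{"xyz":[0,0,36],"angular":[0,0,0],"gripper":45},{"xyz":[0,0,36],"angular":[0,0,0],"gripper":10},{"xyz":[0,0,36],"angular":[0,0,0],"gripper":10},{"xyz":[0,0,36],"angular":[0,0,0],"gripper":10},{"xyz":[0,0,36],"angular":[0,0,0],"gripper":10},{"xyz":[0,0,36],"angular":[0,0,0],"gripper":10}]'; python3 g.py "(.534,.266,.19,48),(.58,0,.19,48),(.631,-.217,.15,48)"
```

```text
time: 3.8
tool_pos: [0.5347, 0.2671, 0.0216]
eef_rot: [180.0, -0.1, 48.0]
wrist_force: [-0.1, 0.7, 2.8]
width: 0.0187
goal (0.534, 0.266, 0.19, 48) xyz [  -1.     0.3 -168.4] ang [ 0.0007 -0.0014  0.0001]
goal (0.58, 0, 0.19, 48) xyz [-168.   212.5 -168.5] ang [ 0.0007 -0.0014  0.0001]
goal (0.631, -0.217, 0.15, 48) xyz [-295.2  395.6 -128.6] ang [ 0.0007 -0.0014  0.0001]
```

```bash
python3 -m crank '[{"xyz":[0,0,-50],"angular":[0,0,0],"gripper":10},{"xyz":[0,0,-100],"angular":[0,0,0],"gripper":10},{"xyz":[-20,30,-145],"angular":[0,0,0],"gripper":10},{"xyz":[-295,395,-145],"angular":[0,0,0],"gripper":10},{"xyz":[-295,395,-145],"angular":[0,0,0],"gripper":10},{"xyz":[-295,395,-145],"angular":[0,0,0],"gripper":10},{"xyz":[-295,395,-145],"angular":[0,0,0],"gripper":10},{"xyz":[-295,395,-145],"angular":[0,0,0],"gripper":10}]'; python3 g.py "(.631,-.217,.16,48)"
```

```text
time: 4.6
tool_pos: [0.5896, -0.0107, 0.1632]
eef_rot: [180.0, -0.0, 48.0]
wrist_force: [0.7, -0.7, 0.9]
width: 0.0183
goal (0.631, -0.217, 0.16, 48) xyz [-125.6  168.8    3.2] ang [ 0.0003 -0.0003  0.0003]
```

```bash
python3 -m crank '[{"xyz":[-112,150,3],"angular":[0,0,0],"gripper":10},{"xyz":[-112,150,3],"angular":[0,0,0],"gripper":10},{"xyz":[-112,150,3],"angular":[0,0,0],"gripper":10},{"xyz":[-112,150,3],"angular":[0,0,0],"gripper":10},{"xyz":[-112,150,3],"angular":[0,0,0],"gripper":10},{"xyz":[-112,150,3],"angular":[0,0,0],"gripper":10}]'; python3 g.py "(.631,-.217,.06,48)"
python3 - <<'E'
from h import *
for n in("scene","top"): cv2.imwrite(f"pics/{n}2.png",camera(n)[:,:,::-1])
a=cv2.resize(cv2.imread("pics/scene2.png")[160:270,120:230],None,fx=4,fy=4); b=cv2.resize(cv2.imread("pics/top2.png")[150:240,270:360],None,fx=4.889,fy=4.889)
cv2.imwrite("pics/c2.png",np.hstack([a,b[:440,:360]]))
E
```

```text
time: 5.2
tool_pos: [0.6257, -0.1931, 0.1595]
eef_rot: [-179.9, -0.0, 47.9]
wrist_force: [-0.5, -0.1, -1.0]
width: 0.0187
goal (0.631, -0.217, 0.06, 48) xyz [-14.2  20.1  99.4] ang [-0.0012 -0.     -0.0021]
```

View pics/c2.png

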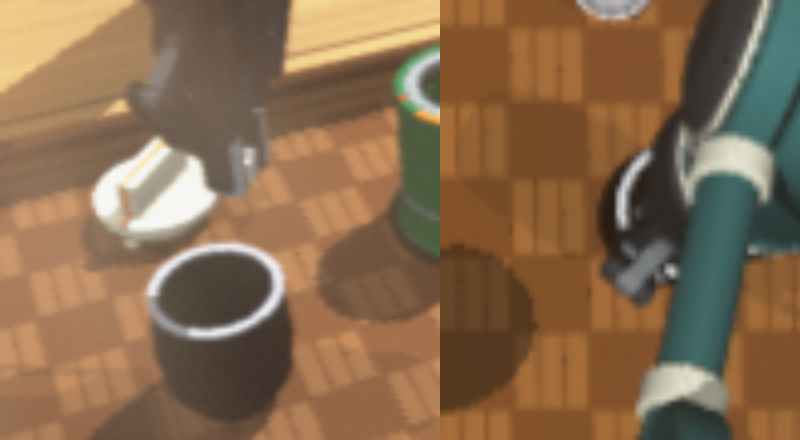

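```bash
python3 -m crank '[{"xyz":[-14,20,20],"angular":[0,0,0],"gripper":10},{"xyz":[-14,20,25],"angular":[0,0,0],"gripper":10},{"xyz":[-14,20,70],"angular":[0,0,0],"gripper":10},{"xyz":[-14,20,105],"angular":[0,0,0],"gripper":10},{"xyz":[-14,20,105],"angular":[0,0,0],"gripper":10},{"xyz":[-14,20,105],"angular":[0,0,0],"gripper":30},{"xyz":[-14,20,105],"angular":[0,0,0],"gripper":30},{"xyz":[-14,20,105],"angular":[0,0,0],"gripper":30}]'; python3 g.py "(.631,-.217,.16,48)"
```

```text
time: 6.1
tool_pos: [0.6327, -0.2161, 0.0572]
eef_rot: [179.9, -0.1, 48.0]
wrist_force: [0.2, 0.2, 0.4]
width: 0.0299
goal (0.631, -0.217, 0.16, 48) xyz [  -1.7   -0.5 -102.8] ang [ 0.0024 -0.001   0.0005]
```

```bash
python3 -m crank '[{"xyz":[0,0,-50],"angular":[0,0,0],"gripper":30},{"xyz":[0,0,-100],"angular":[0,0,0],"gripper":30},{"xyz":[0,0,-120],"angular":[0,0,-0.15],"gripper":40}]';  python3 g.py "(.512,.141,.175,116.5)"
```

```text
time: 6.4
tool_pos: [0.6352, -0.2176, 0.1833]
eef_rot: [179.4, -0.1, 56.8]
wrist_force: [0.8, 0.4, 0.3]
width: 0.0399
goal (0.512, 0.141, 0.175, 116.5) xyz [ 232.3 -299.7    5.5] ang [ 0.0115  0.0036 -1.0427]
```

```bash
python3 -m crank '[{"xyz":[232,-300,5],"angular":[0,0,-1.04],"gripper":40},{"xyz":[232,-300,5],"angular":[0,0,-1.04],"gripper":40},{"xyz":[232,-300,5],"angular":[0,0,-1.04],"gripper":40},{"xyz":[232,-300,5],"angular":[0,0,-1.04],"gripper":40},{"xyz":[232,-300,5],"angular":[0,0,-1.04],"gripper":40},{"xyz":[232,-300,5],"angular":[0,0,-1.04],"gripper":40},{"xyz":[232,-300,5],"angular":[0,0,-1.04],"gripper":40},{"xyz":[232,-300,5],"angular":[0,0,-1.04],"gripper":40}]';  python3 g.py "(.512,.141,.07,116.5)"
python3 - <<'E'
from h import *
for n in("scene","top"): cv2.imwrite(f"pics/{n}3.png",camera(n)[:,:,::-1])
a=cv2.resize(cv2.imread("pics/scene3.png")[210:270,145:205],None,fx=6.667,fy=6.667,interpolation=2); b=cv2.resize(cv2.imread("pics/top3.png")[165:225,290:350],None,fx=6.667,fy=6.667,interpolation=2)
cv2.imwrite("pics/c3.png",np.hstack([a,b]))
E
```

```text
time: 7.2
tool_pos: [0.5081, 0.1456, 0.1719]
eef_rot: [179.8, -0.0, 116.5]
wrist_force: [1.1, -0.9, 0.4]
width: 0.0402
goal (0.512, 0.141, 0.07, 116.5) xyz [ -5.9   1.1 101.9] ang [ 0.0032 -0.0002 -0.0007]
```

View pics/c3.png

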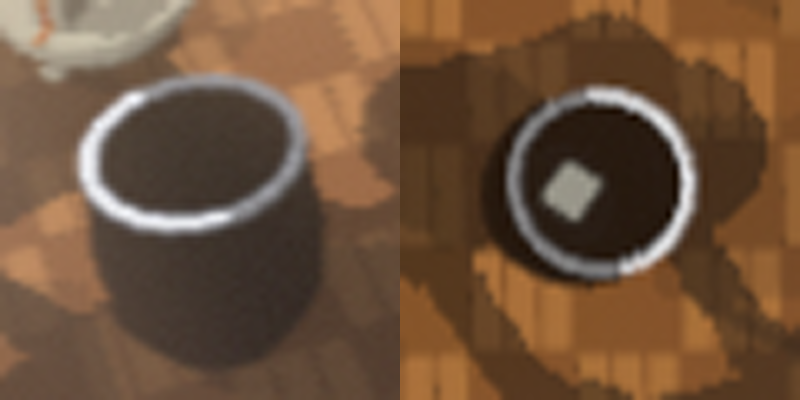

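View pics/top3.png

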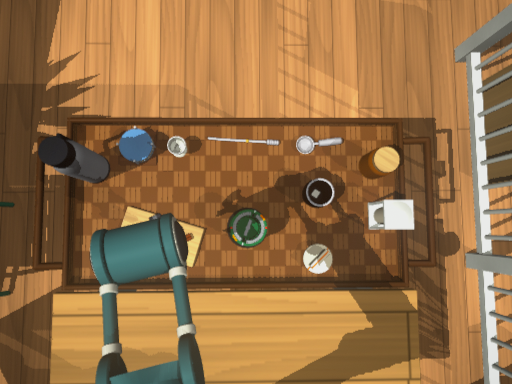

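The sugar lies in the cup (top about (316,193)) and the cup is upright. Next the cinnamon.

```bash
python3 -m crank '[{"xyz":[-6,1,40],"angular":[0.003,0,0],"gripper":45},{"xyz":[-6,1,80],"angular":[0.003,0,0],"gripper":45},{"xyz":[-6,1,110],"angular":[0.003,0,0],"gripper":45},{"xyz":[-6,1,110],"angular":[0.003,0,0],"gripper":45}]';  python3 g.py "(.512,.141,.021,116.5)"
```

```text
time: 7.7
tool_pos: [0.5092, 0.1361, 0.0565]
eef_rot: [-179.4, -0.1, 116.1]
wrist_force: [-0.8, -0.0, -0.0]
width: 0.0447
goal (0.512, 0.141, 0.021, 116.5) xyz [ 3.1  5.1 35.5] ang [-0.0106 -0.0015 -0.0063]
```

Run:
```python
from h import *
for n in("scene","top"): cv2.imwrite(f"pics/{n}4.png",camera(n)[:,:,::-1])
a=cv2.resize(cv2.imread("pics/scene4.png")[140:220,250:330],None,fx=5,fy=5,interpolation=2); b=cv2.resize(cv2.imread("pics/top4.png")[195:275,150:230],None,fx=5,fy=5,interpolation=2)
cv2.imwrite("pics/c4.png",np.hstack([a,b]))
```

```text
(no output)
```

View pics/c4.png

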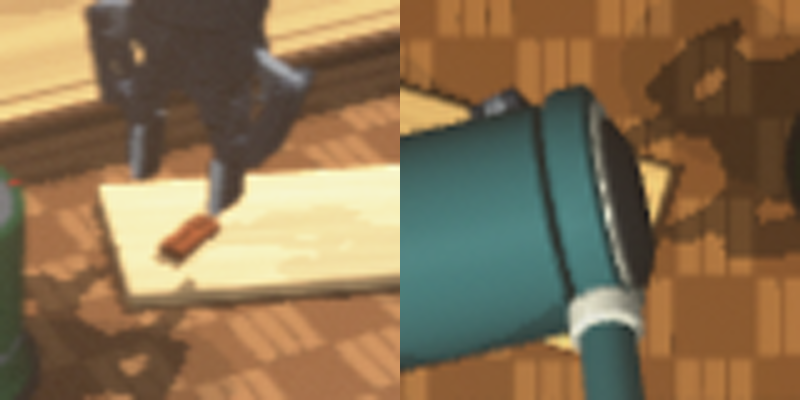

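```bash
python3 g.py "(.512,.141,.021,116.5)";python3 -m crank '[{"xyz":[0,0,10],"angular":[0,0,0],"gripper":45},{"xyz":[0,0,10],"angular":[0,0,0],"gripper":45}]';  python3 g.py "(.512,.141,.021,116.5)"
```

```text
goal (0.512, 0.141, 0.021, 116.5) xyz [ 4.   0.9 39.8] ang [-0.0027  0.0003 -0.0063]
time: 8.0
tool_pos: [0.5134, 0.1376, 0.051]
eef_rot: [-179.9, 0.0, 116.2]
wrist_force: [-0.1, -0.2, -0.2]
width: 0.0448
goal (0.512, 0.141, 0.021, 116.5) xyz [ 3.7  0.2 30. ] ang [-0.001   0.0005 -0.0058]
```

```bash
python3 -m crank '[{"xyz":[3.5,0,20],"angular":[0,0,-0.006],"gripper":45},{"xyz":[3.5,0,30],"angular":[0,0,-0.006],"gripper":45},{"xyz":[3.5,0,30],"angular":[0,0,-0.006],"gripper":45},{"xyz":[3.5,0,30],"angular":[0,0,-0.006],"gripper":8},{"xyz":[3.5,0,30],"angular":[0,0,-0.006],"gripper":8},{"xyz":[3.5,0,30],"angular":[0,0,-0.006],"gripper":8},{"xyz":[3.5,0,30],"angular":[0,0,-0.006],"gripper":8},{"xyz":[3.5,0,30],"angular":[0,0,-0.006],"gripper":8}]';  python3 g.py "(.512,.141,.19,116.5),(.5402,-.0288,.19,116.5)"
```

```text
time: 8.8
tool_pos: [0.5117, 0.1409, 0.021]
eef_rot: [-179.9, 0.0, 116.5]
wrist_force: [0.2, -0.4, 6.6]
width: 0.0157
goal (0.512, 0.141, 0.19, 116.5) xyz [-1.00e-01  1.00e-01 -1.69e+02] ang [-0.0013  0.0005  0.0005]
goal (0.5402, -0.0288, 0.19, 116.5) xyz [-164.6  -50.5 -168.9] ang [-0.0013  0.0005  0.0005]
```

```bash
python3 -m crank '[{"xyz":[0,0,-50],"angular":[0,0,0],"gripper":8},{"xyz":[0,0,-100],"angular":[0,0,0],"gripper":8},{"xyz":[-10,-3,-140],"angular":[0,0,0],"gripper":8},{"xyz":[-60,-20,-150],"angular":[0,0,0],"gripper":8},{"xyz":[-110,-35,-150],"angular":[0,0,0],"gripper":8},{"xyz":[-155,-48,-150],"angular":[0,0,0],"gripper":8},{"xyz":[-164,-50,-150],"angular":[0,0,0],"gripper":8},{"xyz":[-164,-50,-150],"angular":[0,0,0],"gripper":8}]';  python3 g.py "(.5402,-.0288,.15,116.5)"
python3 - <<'E'
from h import *
for n in("scene","top"): cv2.imwrite(f"pics/{n}5.png",camera(n)[:,:,::-1])
a=cv2.resize(cv2.imread("pics/scene5.png")[130:230,190:290],None,fx=4,fy=4,interpolation=2); b=cv2.resize(cv2.imread("pics/top5.png")[180:280,200:300],None,fx=4,fy=4,interpolation=2)
cv2.imwrite("pics/c5.png",np.hstack([a,b]))
E
```

```text
time: 9.6
tool_pos: [0.5397, -0.0298, 0.1698]
eef_rot: [-179.8, -0.0, 116.3]
wrist_force: [-0.2, 0.3, -0.3]
width: 0.0156
goal (0.5402, -0.0288, 0.15, 116.5) xyz [ 0.7  1.  19.8] ang [-0.0033 -0.0003 -0.0032]
```

View pics/c5.png

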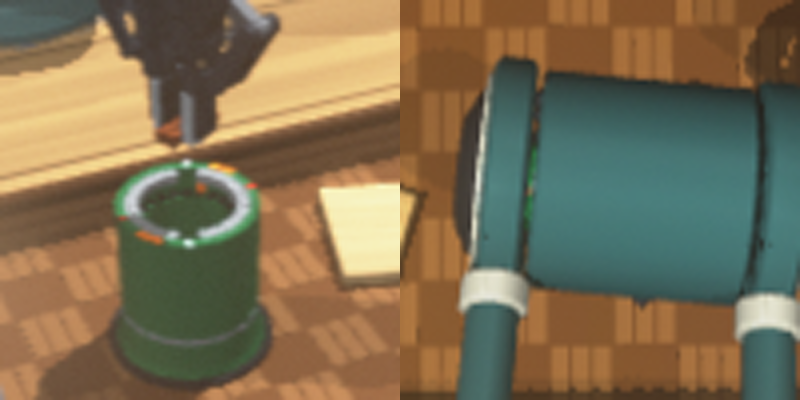

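```bash
python3 -m crank '[{"xyz":[1,1,25],"angular":[-0.003,0,-0.003],"gripper":8},{"xyz":[1,1,60],"angular":[-0.003,0,-0.003],"gripper":8},{"xyz":[1,1,75],"angular":[-0.003,0,-0.003],"gripper":8},{"xyz":[1,1,75],"angular":[-0.003,0,-0.003],"gripper":8},{"xyz":[1,1,75],"angular":[-0.003,0,-0.003],"gripper":24},{"xyz":[1,1,75],"angular":[-0.003,0,-0.003],"gripper":24},{"xyz":[1,1,75],"angular":[-0.003,0,-0.003],"gripper":24},{"xyz":[1,1,75],"angular":[-0.003,0,-0.003],"gripper":24}]';  python3 g.py "(.5402,-.0288,.20,116.5)"
```

```text
time: 10.5
tool_pos: [0.5408, -0.0269, 0.0963]
eef_rot: [179.9, 0.1, 116.7]
wrist_force: [0.1, 0.3, 0.2]
width: 0.0241
goal (0.5402, -0.0288, 0.2, 116.5) xyz [  -1.5   -1.2 -103.7] ang [0.0018 0.001  0.0034]
```

Up and over towards the lid, then look.

```bash
python3 -m crank '[{"xyz":[-1,-1,-50],"angular":[0,0,0],"gripper":24},{"xyz":[-1,-1,-90],"angular":[0,0,0],"gripper":24},{"xyz":[-1,-1,-90],"angular":[0,0,0],"gripper":30}]';  python3 g.py "(.4557,-.2213,.15,135)"
```

```text
time: 10.8
tool_pos: [0.5445, -0.0288, 0.1929]
eef_rot: [179.3, 0.4, 116.7]
wrist_force: [0.7, 0.3, 0.5]
width: 0.0297
goal (0.4557, -0.2213, 0.15, 135) xyz [-131.8 -166.2   41.9] ang [ 0.0103  0.0089 -0.3197]
```

```bash
python3 -m crank '[{"xyz":[-132,-166,40],"angular":[0,0,-0.32],"gripper":50},{"xyz":[-132,-166,40],"angular":[0,0,-0.32],"gripper":50},{"xyz":[-132,-166,40],"angular":[0,0,-0.32],"gripper":50},{"xyz":[-132,-166,40],"angular":[0,0,-0.32],"gripper":50},{"xyz":[-132,-166,40],"angular":[0,0,-0.32],"gripper":50},{"xyz":[-132,-166,40],"angular":[0,0,-0.32],"gripper":50}]';  python3 g.py "(.4557,-.2213,.08,135)"
python3 - <<'E'
from h import *
for n in("scene","top"): cv2.imwrite(f"pics/{n}6.png",camera(n)[:,:,::-1])
a=cv2.resize(cv2.imread("pics/scene6.png")[110:230,130:250],None,fx=3.3333,fy=3.3333,interpolation=2); b=cv2.resize(cv2.imread("pics/top6.png")[200:260,220:280],None,fx=6.667,fy=6.667,interpolation=2)
cv2.imwrite("pics/c6.png",np.hstack([a,b]))
E
```

```text
time: 11.4
tool_pos: [0.4485, -0.2229, 0.1442]
eef_rot: [-179.9, -0.1, 134.8]
wrist_force: [-0.2, 0.5, 0.2]
width: 0.05
goal (0.4557, -0.2213, 0.08, 135) xyz [-4.   6.3 64.2] ang [-0.001  -0.0012 -0.0039]
```

View pics/c6.png

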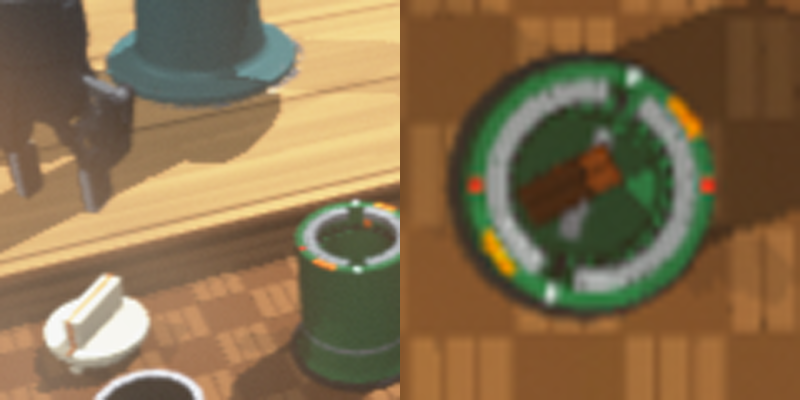

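```bash
python3 -m crank '[{"xyz":[-4,6,30],"angular":[0,0,-0.004],"gripper":50},{"xyz":[-4,6,60],"angular":[0,0,-0.004],"gripper":50},{"xyz":[-4,6,70],"angular":[0,0,-0.004],"gripper":50},{"xyz":[-4,6,70],"angular":[0,0,-0.004],"gripper":50},{"xyz":[-4,6,70],"angular":[0,0,-0.004],"gripper":50}]';  python3 g.py "(.4557,-.2213,.034,135.2)"
python3 - <<'E'
from h import *
for n in("scene",): cv2.imwrite(f"pics/{n}7.png",camera(n)[:,:,::-1])
a=cv2.resize(cv2.imread("pics/scene7.png")[140:230,110:200],None,fx=5,fy=5,interpolation=2)
cv2.imwrite("pics/c7.png",a)
E
python3 g.py "(.4557,-.2213,.034,135.2)"
```

```text
time: 12.0
tool_pos: [0.4585, -0.219, 0.076]
eef_rot: [180.0, 0.0, 135.3]
wrist_force: [0.2, 0.5, -0.3]
width: 0.0503
goal (0.4557, -0.2213, 0.034, 135.2) xyz [ 0.4 -3.7 42. ] ang [0.0004 0.0009 0.0022]
goal (0.4557, -0.2213, 0.034, 135.2) xyz [ 1.1 -3.7 42.6] ang [0.0008 0.0022 0.0019]
```

View pics/c7.png

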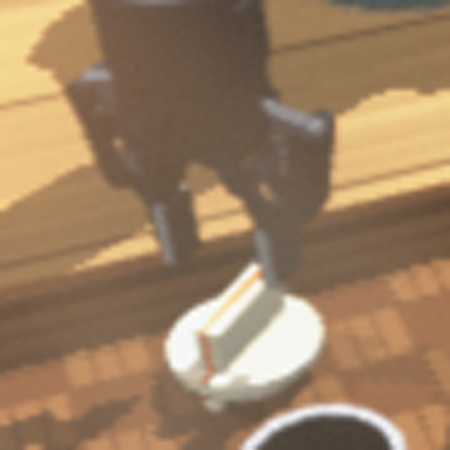

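```bash
python3 -m crank '[{"xyz":[1,-3.7,10],"angular":[0,0,0.002],"gripper":50},{"xyz":[1,-3.7,10],"angular":[0,0,0.002],"gripper":50}]';  python3 g.py "(.4557,-.2213,.034,135.2)"
```

```text
time: 12.25
tool_pos: [0.4537, -0.2212, 0.0648]
eef_rot: [-180.0, -0.0, 135.1]
wrist_force: [0.3, 0.4, 0.2]
width: 0.0499
goal (0.4557, -0.2213, 0.034, 135.2) xyz [-1.5  1.4 30.8] ang [-0.0002 -0.0005 -0.0012]
```

```bash
python3 -m crank '[{"xyz":[-0.5,0.4,15],"angular":[0,0,0],"gripper":50},{"xyz":[-0.5,0.4,30],"angular":[0,0,0],"gripper":50},{"xyz":[-0.5,0.4,30],"angular":[0,0,0],"gripper":50},{"xyz":[-0.5,0.4,30],"angular":[0,0,0],"gripper":50}]';  python3 g.py "(.4557,-.2213,.034,135.2)"
```

```text
time: 12.65
tool_pos: [0.4547, -0.2214, 0.0352]
eef_rot: [-180.0, -0.0, 135.1]
wrist_force: [0.4, -0.3, 0.3]
width: 0.0502
goal (0.4557, -0.2213, 0.034, 135.2) xyz [-0.7  0.8  1.2] ang [-0.0002 -0.0006 -0.0012]
```

```bash
python3 -m crank '[{"xyz":[-0.7,0.8,1],"angular":[0,0,0],"gripper":50},{"xyz":[-0.7,0.8,1],"angular":[0,0,0],"gripper":5},{"xyz":[-0.7,0.8,1],"angular":[0,0,0],"gripper":5},{"xyz":[-0.7,0.8,1],"angular":[0,0,0],"gripper":5},{"xyz":[-0.7,0.8,1],"angular":[0,0,0],"gripper":5},{"xyz":[-0.7,0.8,1],"angular":[0,0,0],"gripper":5},{"xyz":[-0.7,0.8,1],"angular":[0,0,0],"gripper":5}]';  python3 g.py "(.4557,-.2213,.18,135.2)"
```

```text
time: 13.35
tool_pos: [0.4567, -0.2216, 0.0348]
eef_rot: [180.0, 0.1, 135.1]
wrist_force: [-0.0, -0.9, 4.9]
width: 0.0151
goal (0.4557, -0.2213, 0.18, 135.2) xyz [   0.7   -0.4 -145.2] ang [ 0.0004  0.0014 -0.0009]
```

```bash
python3 -m crank '[{"xyz":[0,0,-30],"angular":[0,0,0],"gripper":5},{"xyz":[0,0,-75],"angular":[0,0,0],"gripper":5},{"xyz":[0,0,-120],"angular":[0,0,0],"gripper":5},{"xyz":[0,0,-160],"angular":[0,0,0],"gripper":5},{"xyz":[0,0,-165],"angular":[0,0,0],"gripper":5},{"xyz":[0,0,-165],"angular":[0,0,0],"gripper":5}]';  python3 g.py "(.5402,-.0288,.2,158.75)"
python3 - <<'E'
from h import *
for n in("scene",): cv2.imwrite(f"pics/{n}8.png",camera(n)[:,:,::-1])
a=cv2.resize(cv2.imread("pics/scene8.png")[80:180,110:210],None,fx=5,fy=5,interpolation=2)
cv2.imwrite("pics/c8.png",a)
E
```

```text
time: 13.95
tool_pos: [0.4566, -0.2216, 0.2003]
eef_rot: [180.0, 0.1, 135.2]
wrist_force: [-0.6, 0.1, -1.4]
width: 0.0148
goal (0.5402, -0.0288, 0.2, 158.75) xyz [ 76.7 195.6   0.3] ang [ 2.000e-04  2.700e-03 -4.119e-01]
```

View pics/c8.png

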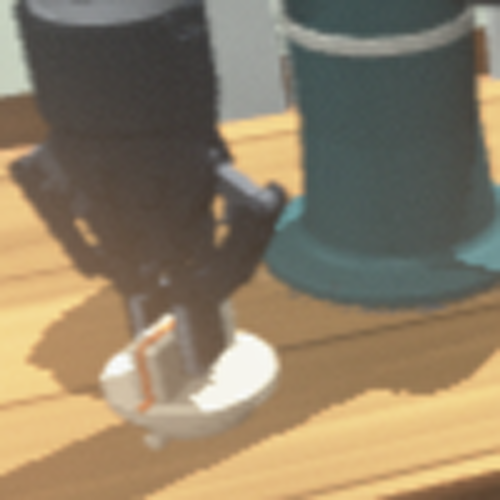

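Lid lifted level in the grip (scene ~(148,155)). Move over the grinder.

```bash
python3 -m crank '[{"xyz":[16,40,0],"angular":[0,0,-0.1],"gripper":5},{"xyz":[32,80,0],"angular":[0,0,-0.2],"gripper":5},{"xyz":[48,120,0],"angular":[0,0,-0.3],"gripper":5},{"xyz":[63,160,0],"angular":[0,0,-0.38],"gripper":5},{"xyz":[74,188,0],"angular":[0,0,-0.412],"gripper":5},{"xyz":[77,195.5,0],"angular":[0,0,-0.412],"gripper":5},{"xyz":[77,195.5,0],"angular":[0,0,-0.412],"gripper":5},{"xyz":[77,195.5,0],"angular":[0,0,-0.412],"gripper":5}]';  python3 g.py "(.5402,-.0288,.165,158.75)"
python3 - <<'E'
from h import *
for n in("scene","top"): cv2.imwrite(f"pics/{n}9.png",camera(n)[:,:,::-1])
a=cv2.resize(cv2.imread("pics/scene9.png")[120:230,190:300],None,fx=4,fy=4,interpolation=2); b=cv2.resize(cv2.imread("pics/top9.png")[180:270,205:295],None,fx=4.889,fy=4.889,interpolation=2)
cv2.imwrite("pics/c9.png",np.hstack([a,b[:,:360]]))
E
python3 g.py "(.5402,-.0288,.165,158.75)"
```

```text
time: 14.8
tool_pos: [0.5379, -0.029, 0.1973]
eef_rot: [-179.9, -0.2, 158.7]
wrist_force: [0.3, 0.1, -0.9]
width: 0.0145
goal (0.5402, -0.0288, 0.165, 158.75) xyz [-2.2  1.1 32.3] ang [-0.0017 -0.0033 -0.0002]
goal (0.5402, -0.0288, 0.165, 158.75) xyz [-1.5  1.4 33.2] ang [-0.0009 -0.0015 -0.0015]
```

View pics/c9.png

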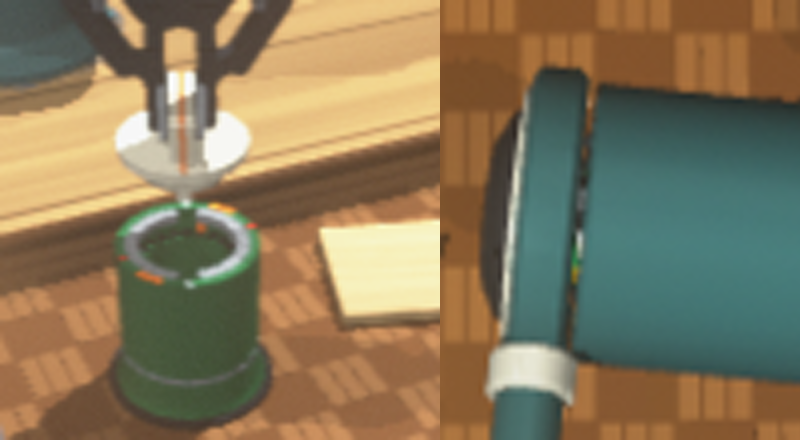

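```bash
python3 -m crank '[{"xyz":[-1,1,15],"angular":[0,0,0],"gripper":5},{"xyz":[-1,1,15],"angular":[0,0,0],"gripper":5},{"xyz":[-1,1,15],"angular":[0,0,0],"gripper":5}]'
python3 - <<'E'
from h import *
o=observe();p=np.array(o["tool_pos"]);print(p,o["eef_rot"])
im=camera("scene"); cv2.imwrite("pics/scene10.png",im[:,:,::-1])
a=np.linspace(0,2*np.pi,361);z=p[2]-.0348
for h in(.014,.022):
    P=proj("scene",np.c_[p[0]+.04*np.cos(a),p[1]+.04*np.sin(a),0*a+z+h]);print(h,P.min(0),P.max(0))
yaw=np.radians(158.75);ux=np.array([np.cos(yaw),np.sin(yaw),0])
for s in(-1,1): print("lug",s,proj("scene",p+[0,0,z-p[2]]+s*.036*ux),"cap edge",proj("scene",p+[0,0,z+.022-p[2]]+s*.04*ux),proj("scene",p+[0,0,z+.05-p[2]]+s*.031*ux))
crop("pics/scene10.png","pics/c10.png",210,125,270,185,10)
E
python3 g.py "(.5402,-.0288,.165,158.75)"
```

```text
time: 15.2
tool_pos: [0.5396, -0.0283, 0.183]
eef_rot: [-180.0, -0.1, 158.7]
wrist_force: [0.1, -0.7, -2.0]
width: 0.0149
[ 0.53962995 -0.02827801  0.18299695] [-1.79963976e+02 -1.17627488e-01  1.58696360e+02]
0.014 [219.57244811 153.86364769] [252.48047439 171.58454907]
0.022 [219.40015119 151.12113761] [252.49789885 168.73609931]
lug -1 [[236.47514383 175.52112635]] cap edge [[236.29440714 168.72723085]] [[235.94518575 156.41639897]]
lug 1 [[235.94651611 159.43211928]] cap edge [[235.71310444 151.1274113 ]] [[235.50185177 143.09270262]]
goal (0.5402, -0.0288, 0.165, 158.75) xyz [-0.3 -0.5 18.6] ang [-0.0003 -0.001  -0.0007]
```

View pics/c10.png

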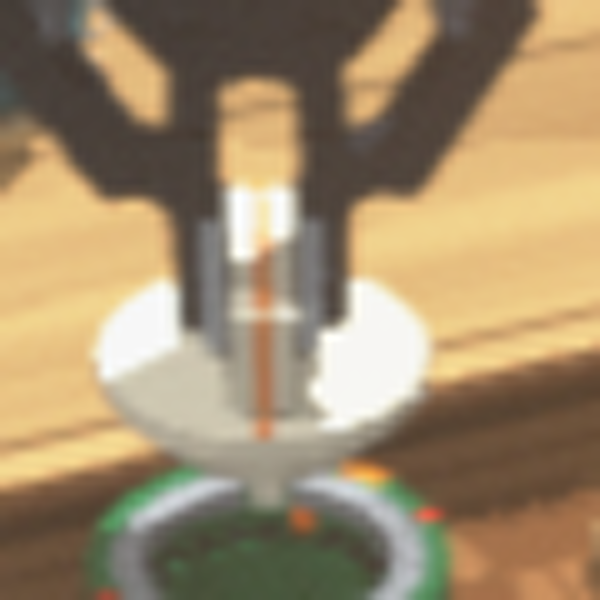

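```bash
python3 -m crank '[{"xyz":[0,-0.5,15],"angular":[0,0,0],"gripper":5},{"xyz":[0,-0.5,32],"angular":[0,0,0],"gripper":5},{"xyz":[0,-0.5,32],"angular":[0,0,0],"gripper":5},{"xyz":[0,-0.5,32],"angular":[0,0,0],"gripper":5},{"xyz":[0,-0.5,32],"angular":[0,0,0],"gripper":5}]'; python3 g.py "(.5402,-.0288,.131,158.75)"
```

```text
time: 15.75
tool_pos: [0.5409, -0.0283, 0.1527]
eef_rot: [180.0, 0.1, 158.8]
wrist_force: [-0.3, 0.3, -1.4]
width: 0.0148
goal (0.5402, -0.0288, 0.131, 158.75) xyz [ 0.5 -0.8 21.7] ang [0.0003 0.0009 0.0002]
```

```bash
python3 - <<'E'
from h import *
im=camera("scene"); cv2.imwrite("pics/scene11.png",im[:,:,::-1])
crop("pics/scene11.png","pics/c11.png",210,140,270,200,10)
E
python3 g.py "(.5402,-.0288,.131,158.75)"
```

```text
goal (0.5402, -0.0288, 0.131, 158.75) xyz [ 0.7 -0.8 22. ] ang [0.0004 0.0015 0.0002]
```

View pics/c11.png

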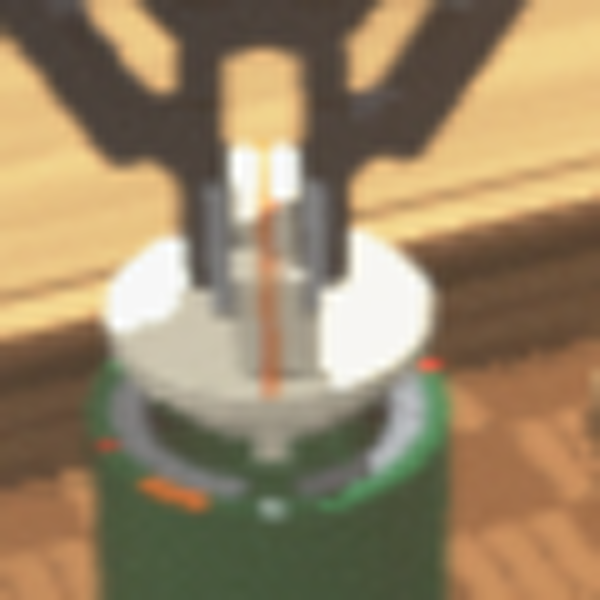

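Lug (px ≈ (237,185)) and white mark (≈ (237,191)) are lined up. Lower in steps watching force.

```bash
python3 -m crank '[{"xyz":[0.5,-0.8,4],"angular":[0,0,0],"gripper":5},{"xyz":[0.5,-0.8,8],"angular":[0,0,0],"gripper":5},{"xyz":[0.5,-0.8,11],"angular":[0,0,0],"gripper":5},{"xyz":[0.5,-0.8,11],"angular":[0,0,0],"gripper":5}]'; python3 g.py "(.5402,-.0288,.131,158.75)"
```

```text
time: 16.2
tool_pos: [0.5391, -0.0287, 0.1404]
eef_rot: [-180.0, -0.1, 158.8]
wrist_force: [-0.6, -0.6, -0.6]
width: 0.0144
goal (0.5402, -0.0288, 0.131, 158.75) xyz [-1.   0.3  9.4] ang [-0.0003 -0.0012  0.    ]
```

```bash
python3 -m crank '[{"xyz":[-0.5,0,3],"angular":[0,0,0],"gripper":5},{"xyz":[-0.5,0,6],"angular":[0,0,0],"gripper":5},{"xyz":[-0.5,0,6],"angular":[0,0,0],"gripper":5}]'; python3 g.py "(.5402,-.0288,.131,158.75)"
```

```text
time: 16.5
tool_pos: [0.5397, -0.0289, 0.1345]
eef_rot: [-180.0, -0.1, 158.8]
wrist_force: [-0.1, -0.2, -0.9]
width: 0.0149
goal (0.5402, -0.0288, 0.131, 158.75) xyz [-0.4  0.3  3.5] ang [-0.0003 -0.001   0.    ]
```

```bash
python3 -m crank '[{"xyz":[-0.3,0.2,2],"angular":[0,0,0],"gripper":5},{"xyz":[-0.3,0.2,4],"angular":[0,0,0],"gripper":5},{"xyz":[-0.3,0.2,4],"angular":[0,0,0],"gripper":5},{"xyz":[-0.3,0.2,4],"angular":[0,0,0],"gripper":5}]'; python3 g.py "(.5402,-.0288,.131,158.75)"; python3 -c "
from plant import *
print(observe()['torque'])"
```

```text
time: 16.9
tool_pos: [0.5404, -0.0289, 0.1311]
eef_rot: [-180.0, -0.0, 158.8]
wrist_force: [-0.3, 0.9, -0.7]
width: 0.0146
goal (0.5402, -0.0288, 0.131, 158.75) xyz [0.2 0.  0.1] ang [-0.     -0.0001  0.0001]
[-0.01801226 -0.00988268 -0.02903326]
```

```bash
python3 -m crank '[{"xyz":[0,0,0.7],"angular":[0,0,0],"gripper":5},{"xyz":[0,0,1.2],"angular":[0,0,0],"gripper":5},{"xyz":[0,0,1.2],"angular":[0,0,0],"gripper":5}]'
python3 - <<'E'
from h import *
im=camera("scene"); cv2.imwrite("pics/scene12.png",im[:,:,::-1])
crop("pics/scene12.png","pics/c12.png",210,140,270,200,10)
print(observe()["wrist_force"],observe()["torque"])
E
```

```text
time: 17.2
tool_pos: [0.5405, -0.0289, 0.1308]
eef_rot: [180.0, 0.0, 158.8]
wrist_force: [-3.0, 0.5, 5.5]
width: 0.015
[-2.77097102 -0.1055148   5.0393888 ] [ 0.03941653  0.43813856 -0.00236585]
```

View pics/c12.png

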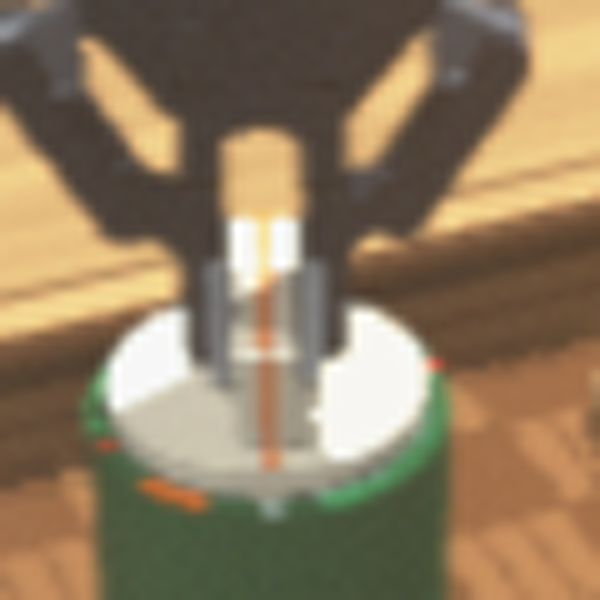

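Seated: contact arises at TCP z 0.1308, i.e. lid origin 0.096. Twist clockwise.

```bash
python3 -m crank '[{"xyz":[0,0,-0.3],"angular":[0,0,0.05],"gripper":5},{"xyz":[0,0,-0.3],"angular":[0,0,0.10],"gripper":5},{"xyz":[0,0,-0.3],"angular":[0,0,0.15],"gripper":5},{"xyz":[0,0,-0.3],"angular":[0,0,0.20],"gripper":5},{"xyz":[0,0,-0.3],"angular":[0,0,0.25],"gripper":5},{"xyz":[0,0,-0.3],"angular":[0,0,0.25],"gripper":5}]'
python3 - <<'E'
from h import *
im=camera("scene"); cv2.imwrite("pics/scene13.png",im[:,:,::-1])
crop("pics/scene13.png","pics/c13.png",210,140,270,200,10)
print(observe()["wrist_force"],observe()["torque"])
E
python3 g.py "(.5402,-.0288,.1308,126.2)"
```

```text
time: 17.85
tool_pos: [0.5408, -0.0292, 0.1309]
eef_rot: [-180.0, 0.1, 144.4]
wrist_force: [-2.2, -1.2, 3.4]
width: 0.0152
[-1.28677194 -1.52132876  4.16622161] [-0.23038551  0.24973933 -0.01702257]
goal (0.5402, -0.0288, 0.1308, 126.2) xyz [0.7 0.  0.1] ang [1.000e-04 9.000e-04 3.193e-01]
```

View pics/c13.png

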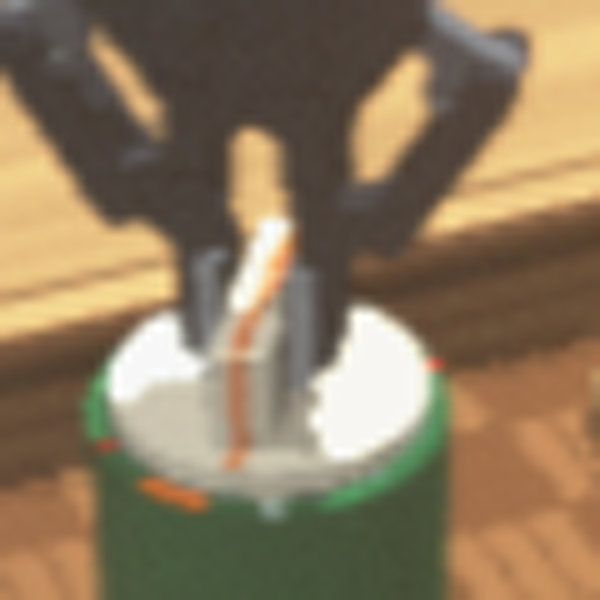

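```bash
python3 -m crank '[{"xyz":[0.6,0,0],"angular":[0,0,0.06],"gripper":5},{"xyz":[0.6,0,0],"angular":[0,0,0.12],"gripper":5},{"xyz":[0.6,0,0],"angular":[0,0,0.18],"gripper":5},{"xyz":[0.6,0,0],"angular":[0,0,0.24],"gripper":5},{"xyz":[0.6,0,0],"angular":[0,0,0.30],"gripper":5},{"xyz":[0.6,0,0],"angular":[0,0,0.30],"gripper":5},{"xyz":[0.6,0,0],"angular":[0,0,0.30],"gripper":5}]'
python3 - <<'E'
from h import *
for n in("scene","top"):
    im=camera(n); cv2.imwrite(f"pics/{n}14.png",im[:,:,::-1])
crop("pics/scene14.png","pics/c14.png",210,140,270,200,10)
print(observe()["wrist_force"],observe()["torque"],observe()["effort"])
E
python3 g.py "(.5402,-.0288,.1308,126.2)"
```

```text
time: 18.6
tool_pos: [0.5402, -0.0293, 0.1309]
eef_rot: [-180.0, 0.1, 127.4]
wrist_force: [-2.3, -3.6, 6.4]
width: 0.0148
[-3.0742012  -4.48569773  6.23601886] [-0.55492044  0.38887429  0.02926919] [  2.00192682 -36.25577331 -31.59138322   1.13724176  -0.65933341
   0.08425452]
goal (0.5402, -0.0288, 0.1308, 126.2) xyz [0.4 0.3 0.1] ang [-0.0002  0.0013  0.0207]
```

View pics/c14.png

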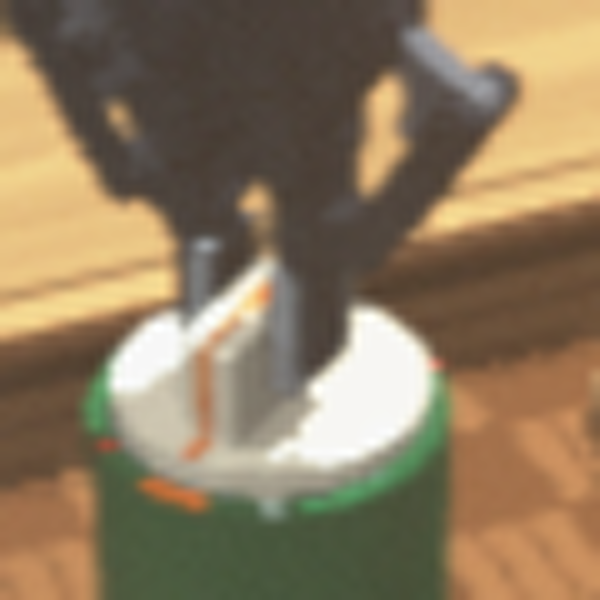

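View pics/top14.png

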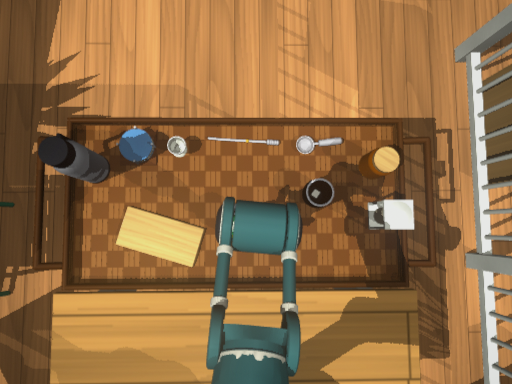

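Run:
```python
from h import *
f=lambda x,y:(210+(x+.5)/10-.5,140+(y+.5)/10-.5)
c=np.array([.5402,-.0288])
for p,z in(((193,456),.118),((196,452),.118)):
    P=ray("scene",*f(*p),z)[:2]-c; print(np.hypot(*P),np.degrees(np.arctan2(P[1],P[0])))
A=ray("scene",*f(205,350),.146);B=ray("scene",*f(268,288),.146);d=A-B;print(A,np.hypot(*(A[:2]-c)),np.degrees(np.arctan2(d[1],d[0])),np.degrees(np.arctan2(*(A[:2]-c)[::-1])))
yaw=np.radians(127.4+180)
for dy in(-10,-5,0,5,10):
    u=np.array([np.cos(yaw+np.radians(dy)),np.sin(yaw+np.radians(dy))])
    print(dy,(proj("scene",np.r_[c+.04*u,.118])-[209.5,139.5])*10-.5,(proj("scene",np.r_[c+.031*u,.146])-[209.5,139.5])*10-.5)
# same test on earlier pic: yaw 158.75
for pt in((272,465),):
    P=ray("scene",*f(*pt),.118)[:2]-c;print(np.hypot(*P),np.degrees(np.arctan2(P[1],P[0])))
```

```text
0.037101998724558015 -51.85691079165844
0.035333913504925624 -52.173497479561085
[ 0.56020987 -0.05268932  0.146     ] 0.031162386000274416 -51.90806701422649 -50.05020539863789
-10 [[162.00254478 452.23855532]] [[182.15071364 341.08389192]]
-5 [[173.15490942 457.2271713 ]] [[190.93503547 344.84398239]]
0 [[185.09226274 461.61731073]] [[200.32586592 348.15238607]]
5 [[197.71836712 465.36944513]] [[210.24836952 350.98030462]]
10 [[210.92986785 468.44956719]] [[220.62252343 353.30299401]]
0.03652990957287196 -20.868398642913448
```

```bash
python3 -m crank '[{"xyz":[0.2,0.3,0],"angular":[0,0,0.03],"gripper":5},{"xyz":[0.2,0.3,0],"angular":[0,0,0.03],"gripper":5},{"xyz":[0.2,0.3,0],"angular":[0,0,0.03],"gripper":5},{"xyz":[0.2,0.3,0],"angular":[0,0,0.03],"gripper":5},{"xyz":[0.2,0.3,0],"angular":[0,0,0.03],"gripper":5},{"xyz":[0.2,0.3,0],"angular":[0,0,0.03],"gripper":5},{"xyz":[0.2,0.3,0],"angular":[0,0,0.03],"gripper":5},{"xyz":[0.2,0.3,0],"angular":[0,0,0.03],"gripper":5}]'
python3 - <<'E'
from h import *
im=camera("scene"); cv2.imwrite("pics/scene15.png",im[:,:,::-1])
crop("pics/scene15.png","pics/c15.png",210,140,270,200,10)
o=observe();print(o["wrist_force"],o["torque"],o["eef_rot"],o["tool_pos"],o["qd"])
E
```

```text
time: 19.5
tool_pos: [0.5401, -0.0291, 0.1309]
eef_rot: [-180.0, 0.1, 125.7]
wrist_force: [-2.7, -3.7, 5.7]
width: 0.0152
[-3.36636601 -4.62738429  6.20962813] [-0.67123236  0.44514726  0.15002705] [-1.79953104e+02  7.83257512e-02  1.25683752e+02] [ 0.54012711 -0.02912295  0.13086964] [ 0.02056267  0.05701167 -0.04169564  0.03652656 -0.00884487  0.07808523]
```

View pics/c15.png

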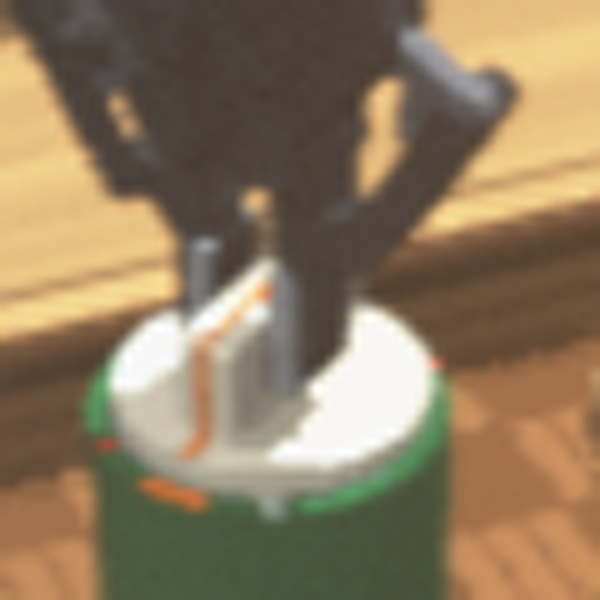

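View pics/scene15.png

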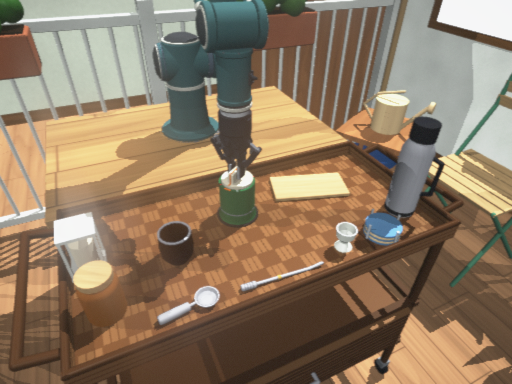

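```bash
python3 -c "
from plant import *
print(sign_off())"
```

```text
the job is handed in; nothing more can be done
None
```

I put the sugar lump in the cup and the cinnamon in the grinder bowl. I then seated the lid with its lugs through the notches, twisted it clockwise into the orange band, and handed in at about 19.6 s of 61 s with the grip still on it.

**Sugar and cinnamon:** The top picture shows the sugar in the upright cup and, before the lid went on, the cinnamon in the bowl. The egg cup, bombilla, thermos, jar and spoon looked unmoved.

**Lid seating:** Contact came at TCP height 0.1308 m, which puts the lid origin at 96 mm, the stated fully-in height.

**Twist:** The tool had turned 33° from the white mark, where the lock is at 69°. The wrist moment was 0.15 N m, close to the spring's 0.16 mid-band.

**Small disagreements:**
- One step earlier the picture put the lid at about 30.7° against 31.4° from the tool. That is inside the band either way.
- During the twist the wrist moment first read almost nothing, and it matched the spring only at the final pose.
- About 5 to 6 N of steady side load and 6 N of upward load stayed on the wrist at the end, far below the limits.

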